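# Open the child-safe flap of the jewellery cabinet

### The arm

A 6-joint arm with a two-finger parallel gripper is mounted at the origin on the work surface. World frame = base frame: x ahead of the robot, y to its left, z up, the work surface at z = 0. Lengths are in mm, angles in rad, forces in N, time in s.
With the tool pointing down it reaches from about 300 to 775 mm from the base axis. Payload 14.6 kg.
Tool frame: the origin (TCP) lies midway between the tips of the shut fingers; the grasp point (between the pads) lies 19 mm behind it; y points along the fingers, z is the direction in which the jaws open and shut, and the axes are right-handed (so a half turn about y gives the same grasp; the last joint's range is limited). The gripper opens to 94 mm and grips with 3 to 60 N. Pads are 16 mm wide; open, the fingers measure 119 mm over their backs; the gripper's body (75 mm by 177 mm) begins 78 mm behind the grasp point.
Start: joints at [1.252, 0.3, 1.521, -0, 1.321, -0.067], TCP at [137.029, 532.646, 205.446] pointing down, gripper open.
Joint ranges: [-3.03, 3.03], [-0.79, 2.21], [0.23, 2.52], [-1.04, 4.18], [0, 3.07], [-2.55, 2.55]. Speed limits (rad/s): [2.22, 2.22, 2.57, 3.14, 3.14, 3.14].

### API

Orientations are given as [roll, pitch, yaw] about the fixed x, y, z axes, in that order (R = Rz(yaw) Ry(pitch) Rx(roll)).
In Python, from cell import manip gives the robot as it stands.
- The arm moves only by the tool play_rows, never from a script. Its argument "series" is a list of rows, each a list of 3 entries, a list of its own where there are three numbers: the shift along the tool's x, y, z in m, then the turn about the tool's y in rad, then the closure, from 0 (fully open) to 1 (shut). In form: [[[dx, dy, dz], twist, grip], ...]. A call has 1 to 20 rows; each row is the pose to reach, as a shift and turn from the pose measured when the call began, along the tool's axes at that moment; what a row does not reach only later rows make up. A row lasts 1/10 s, in which the tool goes at most 50 mm and 8.59 degrees, less where a joint would pass 70% of its speed; a pose out of reach is approached as far as the arm can. A call with a gripper value outside its range is refused whole. The fingers move at their own pace and stop on an object; "squeeze" is the grip in N (left out, the last holds). Time passes only in rows, so rows that repeat a pose let the fingers close. It gives the time, the measured TCP pose, the force and the opening at its end, in the units of the state.
- manip.read_state(): the state, without advancing time (a new reading comes with each control period).
- manip.camera(name): name is "side" or "top"; returns the picture (400x640x3 uint8, red, green, blue); there is no depth.
- manip.camera_params(name): a dict with "K" (3x3 intrinsics, pixels), "rvec" (rotation vector, rad) and "tvec" (3), from world to camera coordinates, as OpenCV has them. Camera axes: x right, y down, z forward; pixel columns grow to the right and rows downward; lengths in mm; the calibration is good to about 2 mm. A picture is of the moment at which its call begins. camera_params takes no time and is no camera call.
- manip.sign_off(): hands the job in, once; it reports no verdict.
The state is a dict: "clock": time; "joints": joint angles; "qd": joint speeds; "effort": joint torques, N m; "eef_pos": TCP position; "eef_rot": TCP orientation; "wrist_force": force on the tool from outside, world axes, zero at the start; "moment": the same for the moment, N m; "finger_gap": finger opening in mm.
Only numpy, scipy, OpenCV 4.12 (cv2) and the standard library are available. Lean on these libraries where they do the work, as an engineer would, in place of code of your own. Each camera call takes 0.05 s, during which the arm holds its last target. There are 200 camera calls.

### The job

The drop-down flap of the small wooden jewellery cabinet is ajar and held by the white child-safety catch just inside its top edge. Reach in through the gap above the flap, hold the catch's pad pressed down while you pull the flap past it, then swing the flap all the way down without letting it slam and leave it open. Leave the other things where they stand, and take the hand away.

Things in the scene. Friction and masses are not known exactly. Their poses are not given: they have to be found in the camera images.
- cabinet: Fixed light-wood cabinet, 360 wide, 200 deep, 220 high. Origin: on the table at the foot of its front plane, middle of the width; x points into the cabinet (away from the robot), y along its width, z up. Side walls 12 thick reach x = 0; the top panel (z 208 to 220) begins only at x = 30, so the space just behind the flap's top edge is open from above.
- flap (a joint): Angle (rad) of the bottom-hinged flap: 0 = shut (upright, inner face at cabinet x = 0), growing as its top comes out towards cabinet -x and down; 1.40 = fully down on its stop, nearly level. The catch stops it at about 0.055. A stiff friction hinge (0.7 N m, 4 to 5 N at the top edge) keeps it wherever it is left: it neither falls nor springs back.
- flap_hinge (a point): On the flap's hinge axis, mid-width: 50 above the table, 5 in front of the cabinet's front plane; the axis runs along cabinet y. These axes turn with the flap: z up the flap to its top edge, x out of its inner face. The flap is a plain board with no handle, 356 wide, 10 thick (5 either side of the axis), top edge 158 from the axis.
- flap_edge (a point): Middle of the flap's top edge, at the inner face; axes as flap_hinge. A steel rod 8 thick runs along the inner face over its whole width, 46 below this edge, its axis 22 off the face, on brackets at both ends; the catch's hook holds this rod. It moves with the flap.
- pad (a point): Centre of the top of the catch's white finger pad, 197 above the table when free; axes as the cabinet's. The pad is 48 along y; along x it lies open from 3 to 45 behind the front plane (this point: 24). Its place along the cabinet's width varies. To press it and also bear on the flap's inner top edge, fingers must lean: pointing down and into the cabinet, about 40 degrees from vertical.
- tongue (a joint): How far the pad is pressed straight down (m): 0 free, 0.016 bottom; spring about 2 N at the top, 7 N at the bottom. The hook lets the rod pass from about 0.008 (press to about 0.013). Once the flap is about 0.06 rad past the catch the rod itself keeps the hook down, and from about 0.2 rad the flap is clear of it. The pad springs back by itself.
- trinket_box: bystander: dark wooden box 70 x 100 x 45 on the cabinet's top; origin: centre of its underside
- perfume: bystander: amber glass bottle, 44 across, 85 high, on the cabinet's top; origin: centre of its underside
- brush: bystander: shoe brush 150 x 45 x 40 beside the cabinet, bristles down; origin: centre of its underside
- polish_tin: bystander: flat round tin, 76 across, 26 high, beside the cabinet; origin: centre of its underside
- ring_dish: bystander: small white bowl, 100 across, 28 high, to the right, nearer the robot; origin: centre of its underside
- shoe_tree: bystander: wooden shoe tree about 260 long, 60 high, lying to the left; origin: on the table under its middle
- cleaner: bystander: white jar with black cap, 54 across, 120 high, to the right; origin: centre of its underside

How it is judged (in metres and radians):
On the way, in this order (a step that is already met when the one before it is completed fails the run):
1. the pad of the catch is pressed down at least 7 mm while the flap is still behind the catch (value of joint tongue above 0.007 m and value of joint flap below 0.12 rad), for 0.05 s.
2. the flap has been pulled out past the catch (more than 0.30 rad) (value of joint flap above 0.3 rad), for 0.1 s.
At the end, for the whole second after the job is handed in: The flap rests all the way down (more than 1.25 of 1.40 rad) and is still, the catch's pad has sprung back up (less than 3 mm pressed), and the seven other things are upright and within 30 mm of where they stood (value of joint flap above 1.25 rad and value of joint tongue below 0.003 m and velocity of joint flap below 0.05 rad/s and distance of each of trinket_box, perfume, brush, polish_tin, ring_dish, shoe_tree, cleaner from where it was at the start of the episode below 0.03 m and angle between each of trinket_box, perfume, brush, polish_tin, ring_dish, shoe_tree, cleaner's own z axis and vertical below 0.3 rad); the robot touches nothing.
It fails at once if the flap is thrown open or slammed (faster than 2.5 rad/s, about 0.4 m/s at its edge) (velocity of joint flap above 2.5 rad/s).
It fails at once if one of the other things is shoved more than 50 mm or tipped over (distance of any of trinket_box, perfume, brush, polish_tin, ring_dish, shoe_tree, cleaner from where it was at the start of the episode above 0.05 m or angle between any of trinket_box, perfume, brush, polish_tin, ring_dish, shoe_tree, cleaner's own z axis and vertical above 0.8 rad).
It also fails if it takes over 38 s, if anything falls off the work surface, if the arm or the gripper's body presses on something with over 40 N, if the wrist force passes 120 N, or if a joint passes its speed limit or range.

## Working session

There is one attempt and no reset: what is moved stays moved. The work goes in short steps, Python scripts to look and compute and a tool call to move; the robot and the scene stay as the last step left them, time stands still between calls to the robot, and variables do not carry over. Pictures are saved under pics/ and viewed, about 8 in all and at most 12, crops included, and the job is handed in when it is done.

Besides the shell and the picture viewer there is one more tool, called after "Emit:" as name([rows], argument=value, ...), one row to a line, values as JSON. play_rows: Moves the arm, as the interface text tells. Its arguments: {"type":"object","properties":{"series":{"type":"array","items":{"type":"array"}},"squeeze":{"type":"number"}},"required":["series"]}

```bash
mkdir -p pics
python3 - <<'E'
from cell import manip
import cv2
print(manip.read_state())
for n in("side","top"):
    cv2.imwrite(f"pics/{n}0.png",manip.camera(n)[:,:,::-1]); print(n,manip.camera_params(n))
E
```

```text
{'clock': 0.0, 'joints': array([ 1.25242613e+00,  3.00485196e-01,  1.52159759e+00, -1.52566773e-05,
        1.32068802e+00, -6.66145725e-02]), 'qd': array([-0.00076236, -0.00076822, -0.00130594, -0.00134137, -0.0002259 ,
        0.00059672]), 'effort': array([-1.27234311e-03, -5.31802154e+01, -3.52727008e+01,  7.08389143e-02,
        2.42983026e-02, -7.53732411e-05]), 'eef_pos': array([136.93814931, 532.40388581, 204.87161166]), 'eef_rot': array([-1.57197286e+00,  6.36797739e-05, -2.51751879e-01]), 'wrist_force': array([ 0.01152709, -0.91194438, -0.43220446]), 'moment': array([ 0.01291208, -0.02359145, -0.00549934]), 'finger_gap': 93.96576270076547}
side {'K': array([[393.20483024,   0.        , 317.08129887],
       [  0.        , 393.20483024, 194.94504385],
       [  0.        ,   0.        ,   1.        ]]), 'rvec': array([ 2.70756806, -0.52208922,  0.09731286]), 'tvec': array([-564.4126558 ,  242.10655776, 1126.77974608])}
top {'K': array([[483.42204623,   0.        , 317.01876978],
       [  0.        , 483.42204623, 206.91935221],
       [  0.        ,   0.        ,   1.        ]]), 'rvec': array([ 2.12512334, -2.12440205,  0.16998554]), 'tvec': array([  -6.67859418,  609.08979263, 1553.1583817 ])}
```

View pics/side0.png

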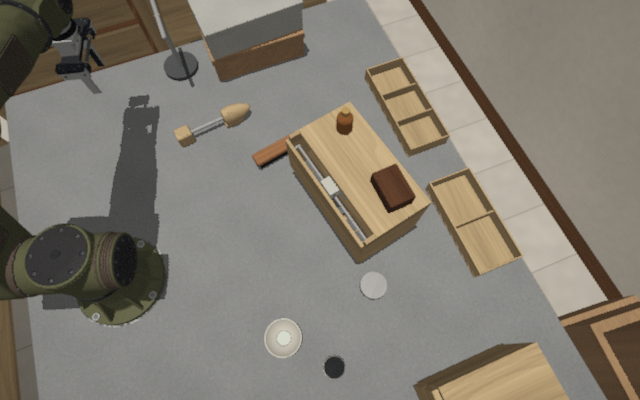

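View pics/top0.png

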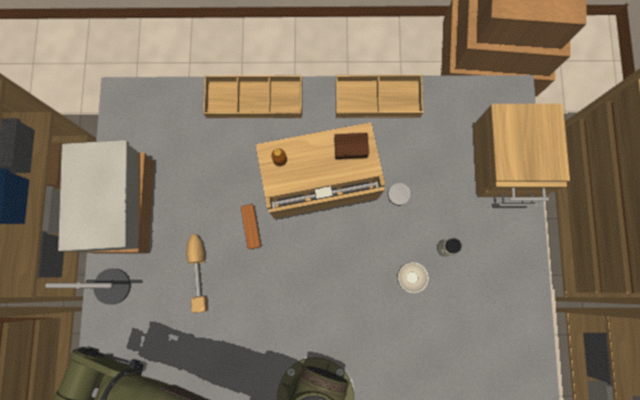

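The side view shows the white pad near (330,186). In the top view it is near (323,192), with the flap's top edge running from about (268,211) to (383,187). I'll enlarge both.

Run:
```python
import cv2,numpy as np
t=cv2.imread("pics/top0.png")[115:220,250:395]; s=cv2.imread("pics/side0.png")[98:263,280:440]
a=cv2.resize(t,None,fx=5,fy=5,interpolation=2)
cv2.imwrite("pics/t.png",a)
cv2.imwrite("pics/s.png",cv2.resize(s,None,fx=3.6,fy=3.6,interpolation=2))
```

```text
(no output)
```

View pics/t.png

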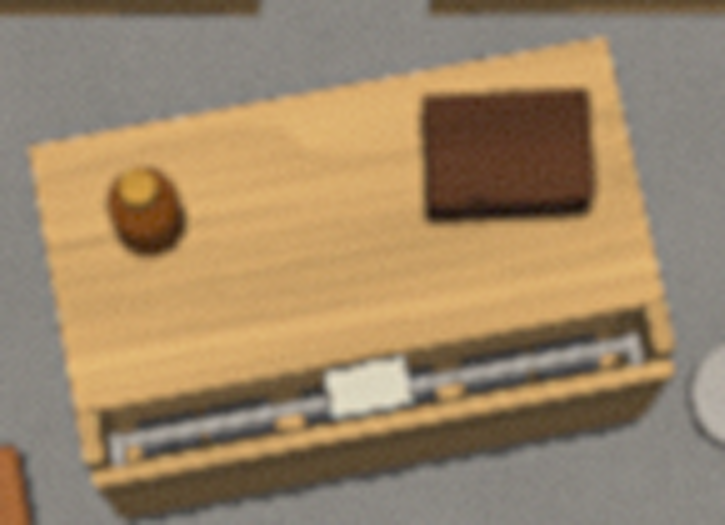

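View pics/s.png

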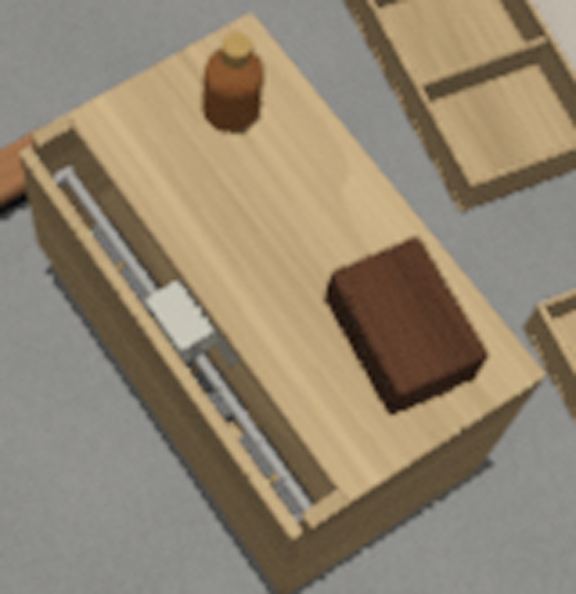

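The top crop shows the back panel corners at (32,148) and (605,38), and the pad at about (368,386). The side crop shows the same corners at (250,15) and (540,375), and the pad at (180,315). I'll triangulate these and cast rays.

```bash
cat > h.py <<'E'
import cv2,numpy as np
from cell import manip
def P(n):
    c=manip.camera_params(n); return c["K"],cv2.Rodrigues(c["rvec"])[0],c["tvec"]
def plane(n,uv,z):
    K,R,t=P(n); o=-R.T@t; d=R.T@np.linalg.solve(K,[*uv,1]); return o+d*(z-o[2])/d[2]
def tri(a,b):
    M=[]
    for n in("top","side"):
        K,R,t=P(n); M.append(K@np.c_[R,t])
    X=cv2.triangulatePoints(*M,np.float64(a).reshape(2,1),np.float64(b).reshape(2,1)).ravel(); return X[:3]/X[3]
E
python3 - <<'E'
from h import *
np.set_printoptions(precision=1,suppress=True)
T=lambda u,v:((u-2)/5+250,(v-2)/5+115); S=lambda u,v:((u-1.3)/3.6+280,(v-1.3)/3.6+98)
bl=T(32,148),S(250,15); br=T(605,38),S(540,375)
L,R=plane("top",bl[0],220),plane("top",br[0],220)
print(tri(*bl),L,plane("side",bl[1],220)); print(tri(*br),R,plane("side",br[1],220))
print("fl wall corners z220", plane("top",T(90,468),220),plane("top",T(672,350),220))
print(np.linalg.norm(L-R))
def white(n,box):
    im=cv2.imread(f"pics/{n}0.png");x0,y0,x1,y1=box;m=np.zeros(im.shape[:2],np.uint8)
    m[y0:y1,x0:x1]=cv2.inRange(cv2.cvtColor(im,40),(0,0,175),(179,50,255))[y0:y1,x0:x1]
    k,l,s,c=cv2.connectedComponentsWithStats(m);i=1+np.argmax(s[1:,4]);print(s[i]);return c[i]
a=white("top",(310,182,336,202));b=white("side",(318,172,342,198))
print("pad",a,b,tri(a,b),plane("top",a,197),plane("side",b,197))
L,R=[ (tri(*q)) for q in(bl,br)]
y=(L-R)[:2];y/=np.linalg.norm(y);x=np.array([y[1],-y[0]]);m=(L+R)[:2]/2
o=m-200*x;yaw=np.arctan2(x[1],x[0]);p=plane("top",a,197)[:2]-o
print("origin",o,"yaw",yaw,"pad in cab",p@x,p@y)
E
```

```text
[775.7 178.1 215. ] [773.9 177.4 220. ] [774.3 175.  220. ]
[ 842.8 -172.4  218.3] [ 842.9 -172.3  220. ] [ 841.1 -172.7  220. ]
fl wall corners z220 [576.1 138.2 220. ] [ 647.4 -208.9  220. ]
356.45684057673094
[315 187  17  11 139]
[321 176  18  19 169]
pad [323.1 191.9] [329.2 185. ] [631.4 -26.8 192.8] [630.3 -26.9 197. ] [631.1 -28.5 197. ]
origin [612.8 -34.8] yaw 0.18918600693132104 pad in cab 18.595019892176925 4.489352805073558
```

The interface can only turn the tool about its own axis, so the fingers have to stay vertical. Shut fingers turned so the jaws lie along cabinet x are about 25 thick. From the edge inwards that still overlaps the pad by about 13 mm. I'll hover above the gap first.

Emit:
play_rows([
  [[0, -0.05, 0], 0, 1],
  [[0, -0.095, 0], 0, 1],
  [[0.611, -0.095, -0.422], 1.129, 1],
  [[0.611, -0.095, -0.422], 1.129, 1],
  [[0.611, -0.095, -0.422], 1.129, 1],
  [[0.611, -0.095, -0.422], 1.129, 1],
  [[0.611, -0.095, -0.422], 1.129, 1],
  [[0.611, -0.095, -0.422], 1.129, 1],
  [[0.611, -0.095, -0.422], 1.129, 1],
  [[0.611, -0.095, -0.422], 1.129, 1],
  [[0.611, -0.095, -0.422], 1.129, 1],
  [[0.611, -0.095, -0.422], 1.129, 1],
  [[0.611, -0.095, -0.422], 1.129, 1],
  [[0.611, -0.095, -0.422], 1.129, 1],
  [[0.611, -0.095, -0.422], 1.129, 1],
  [[0.611, -0.095, -0.422], 1.129, 1],
  [[0.611, -0.095, -0.422], 1.129, 1],
  [[0.611, -0.095, -0.422], 1.129, 1],
  [[0.611, -0.095, -0.422], 1.129, 1],
  [[0.611, -0.095, -0.422], 1.129, 1],
], squeeze=20)

```text
clock: 2.1
eef_pos: [623.2, -27.6, 300.4]
eef_rot: [-1.571, -0.001, -1.38]
wrist_force: [0.2, -0.0, 0.4]
finger_gap: 0.6
```

Emit:
play_rows([
  [[0, 0.04, 0], 0, 1],
  [[0, 0.07, 0], 0, 1],
  [[0, 0.07, 0], 0, 1],
  [[0, 0.07, 0], 0, 1],
])

```text
clock: 2.5
eef_pos: [623.1, -26.9, 232.0]
eef_rot: [-1.57, -0.001, -1.379]
wrist_force: [-0.5, 0.3, 0.5]
finger_gap: 0.2
```

Run:
```python
from h import *
a=manip.camera("side")[98:263,280:440,::-1]; b=manip.camera("top")[145:225,255:395,::-1]
a=cv2.resize(a,None,fx=3.6,fy=3.6,interpolation=2)[:, :480]; b=cv2.resize(b,(320,183))
o=np.zeros((600,800,3),np.uint8);o[:a.shape[0],:480]=a;o[:183,480:]=b
cv2.imwrite("pics/c1.png",o); print(manip.read_state()["eef_pos"])
```

```text
[623.66337301 -27.2647712  232.94427433]
```

View pics/c1.png

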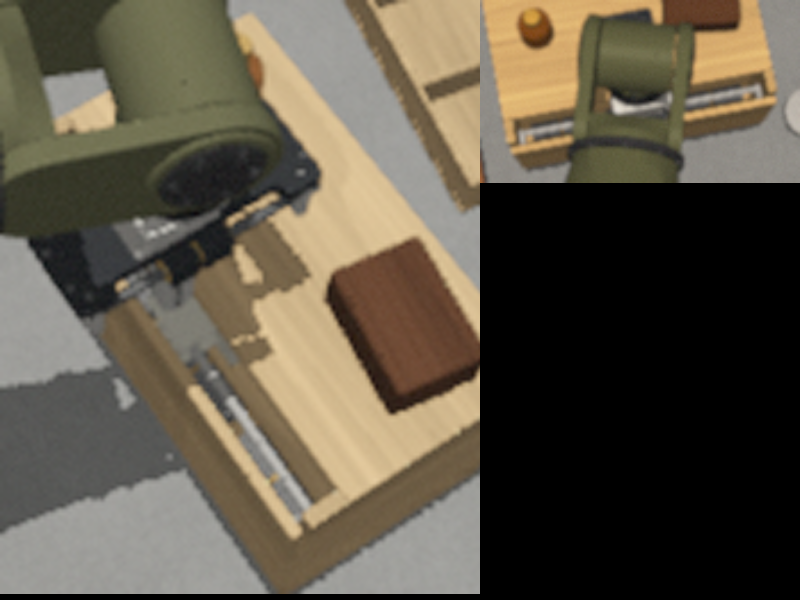

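The shut fingers at about (180,290) stand in the gap just over the left part of the pad, with the body across the cabinet's front line. The box and the bottle are clear. I'll go down until the pad is felt.

Emit:
play_rows([
  [[0, 0.015, 0], 0, 1],
  [[0, 0.03, 0], 0, 1],
  [[0, 0.038, 0], 0, 1],
  [[0, 0.038, 0], 0, 1],
  [[0, 0.038, 0], 0, 1],
])

```text
clock: 3.1
eef_pos: [623.9, -27.3, 195.7]
eef_rot: [-1.568, -0.002, -1.379]
wrist_force: [-2.6, -0.4, 2.9]
finger_gap: 0.3
```

Emit:
play_rows([
  [[0, 0.004, 0], 0, 1],
  [[0, 0.008, 0], 0, 1],
  [[0, 0.011, 0], 0, 1],
  [[0, 0.012, 0], 0, 1],
  [[0, 0.012, 0], 0, 1],
])

```text
clock: 3.6
eef_pos: [624.1, -27.4, 183.8]
eef_rot: [-1.567, -0.002, -1.38]
wrist_force: [-1.4, 0.0, 5.6]
finger_gap: 0.5
```

The pad is down about 13 mm (5.6 N, as the spring should give). Now I'll pull the flap out slowly.

Emit:
play_rows([
  [[0, 0, -0.003], 0, 1],
  [[0, 0.001, -0.006], 0, 1],
  [[0, 0.001, -0.009], 0, 1],
  [[0, 0.001, -0.012], 0, 1],
  [[0, 0.001, -0.012], 0, 1],
])

```text
clock: 4.1
eef_pos: [613.7, -29.5, 183.9]
eef_rot: [-1.562, -0.003, -1.379]
wrist_force: [6.0, 1.6, 6.3]
finger_gap: 0.8
```

Emit:
play_rows([
  [[0, 0.001, -0.004], 0, 1],
  [[0, 0.001, -0.008], 0, 1],
  [[0, 0.001, -0.011], 0, 1],
  [[0, 0.001, -0.011], 0, 1],
])

```text
clock: 4.5
eef_pos: [602.8, -31.6, 182.8]
eef_rot: [-1.562, -0.003, -1.379]
wrist_force: [2.5, 0.4, 2.1]
finger_gap: 0.3
```

Emit:
play_rows([
  [[0, 0, -0.006], 0, 1],
  [[0, 0, -0.013], 0, 1],
  [[0, 0, -0.02], 0, 1],
  [[0, 0, -0.027], 0, 1],
  [[0, 0, -0.034], 0, 1],
  [[0, 0, -0.04], 0, 1],
  [[0, 0, -0.04], 0, 1],
])

```text
clock: 5.2
eef_pos: [562.8, -39.4, 182.2]
eef_rot: [-1.563, -0.003, -1.38]
wrist_force: [-0.2, 0.5, -1.5]
finger_gap: 0.4
```

Run:
```python
from h import *
a=manip.camera("side")[98:263,240:440,::-1]
cv2.imwrite("pics/c2.png",cv2.resize(a,None,fx=3.6,fy=3.6,interpolation=2))
```

```text
(no output)
```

View pics/c2.png

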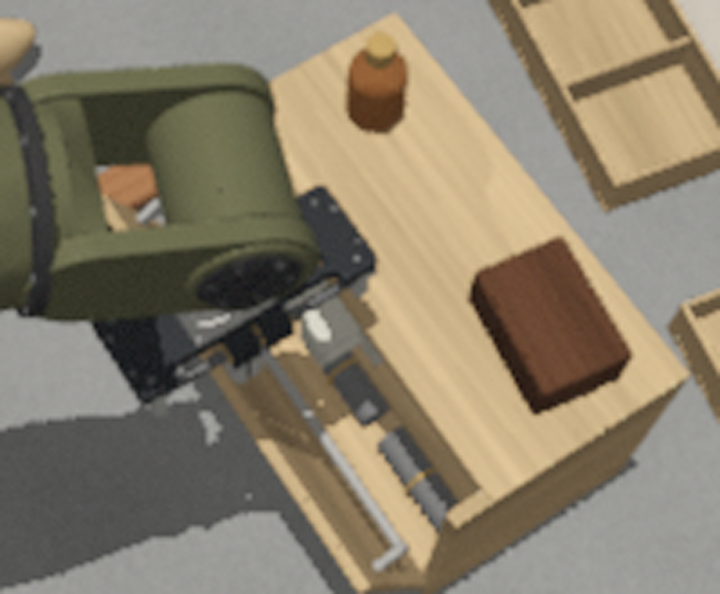

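The side view shows the flap out at roughly 0.4 rad. The rod runs from about (270,365) to (395,560), the fingers are inside the flap, and the pad at (325,335) is free. The bottle and box have not moved. Next I'll follow the arc down.

Emit:
play_rows([
  [[0, 0, -0.008], 0, 1],
  [[0, 0.003, -0.016], 0, 1],
  [[0, 0.009, -0.025], 0, 1],
  [[0, 0.016, -0.034], 0, 1],
  [[0, 0.023, -0.043], 0, 1],
  [[0, 0.031, -0.05], 0, 1],
  [[0, 0.039, -0.058], 0, 1],
  [[0, 0.048, -0.064], 0, 1],
  [[0, 0.048, -0.064], 0, 1],
])

```text
clock: 6.15
eef_pos: [499.3, -51.7, 132.3]
eef_rot: [-1.565, -0.002, -1.38]
wrist_force: [-0.6, 0.1, -0.3]
finger_gap: 0.6
```

Emit:
play_rows([
  [[0, 0.01, -0.006], 0, 1],
  [[0, 0.019, -0.011], 0, 1],
  [[0, 0.029, -0.015], 0, 1],
  [[0, 0.039, -0.019], 0, 1],
  [[0, 0.046, -0.021], 0, 1],
  [[0, 0.05, -0.023], 0, 1],
  [[0, 0.053, -0.023], 0, 1],
  [[0, 0.053, -0.023], 0, 1],
])

```text
clock: 6.95
eef_pos: [476.7, -56.0, 78.9]
eef_rot: [-1.566, -0.002, -1.38]
wrist_force: [0.1, -0.6, 0.0]
finger_gap: 0.1
```

Run:
```python
from h import *
a=manip.camera("side")[98:263,220:440,::-1]
cv2.imwrite("pics/c3.png",cv2.resize(a,None,fx=3.6,fy=3.6,interpolation=2)); print(manip.read_state()["wrist_force"])
```

```text
[-0.16368569 -0.00540768  0.1620476 ]
```

View pics/c3.png

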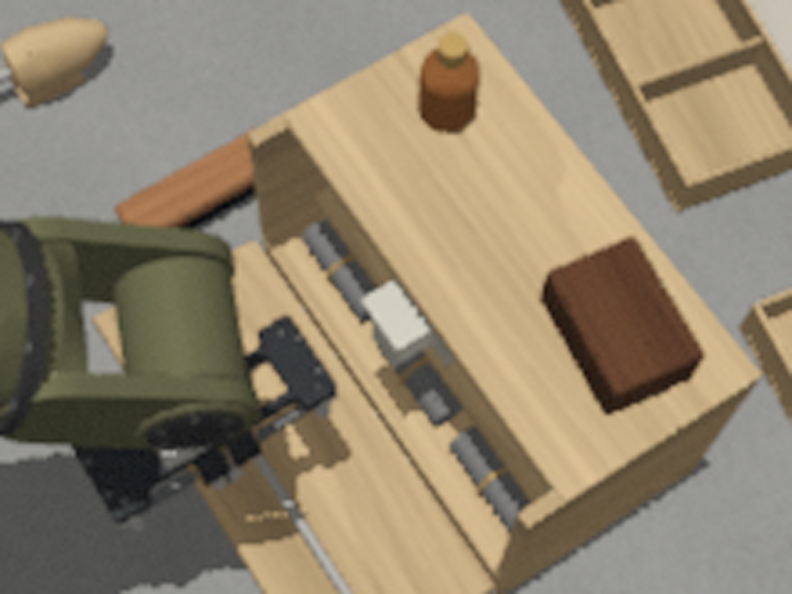

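The flap lies nearly level under the fingers, and the pad at (395,320) is up and white. A small press to the stop, then straight up and away.

Emit:
play_rows([
  [[0, 0.002, 0], 0, 1],
  [[0, 0.002, 0], 0, 1],
])

```text
clock: 7.2
eef_pos: [477.0, -56.0, 78.3]
eef_rot: [-1.566, -0.002, -1.38]
wrist_force: [-9.0, 0.7, 22.0]
finger_gap: 0.1
```

Emit:
play_rows([
  [[0, -0.01, 0], 0, 1],
  [[0, -0.03, 0], 0, 1],
  [[0, -0.07, 0], 0, 1],
  [[0, -0.12, 0], 0, 1],
  [[0, -0.17, 0], 0, 1],
  [[0, -0.22, 0], 0, 1],
  [[0, -0.22, -0.05], 0, 1],
  [[0, -0.22, -0.1], 0, 1],
  [[0, -0.22, -0.1], 0, 1],
  [[0, -0.22, -0.1], 0, 1],
])

```text
clock: 8.2
eef_pos: [377.5, -74.9, 298.5]
eef_rot: [-1.564, -0.003, -1.381]
wrist_force: [0.4, 0.4, -0.3]
finger_gap: 0.4
```

Run:
```python
from h import *
cv2.imwrite("pics/f_side.png",manip.camera("side")[:,:,::-1]);s=manip.read_state();print(s["eef_pos"],s["wrist_force"],s["qd"])
```

```text
[378.11106559 -74.77930151 298.16600179] [ 0.05624345  0.55003493 -0.22765725] [ 1.05573995e-02  3.41606083e-02 -1.43197717e-02  1.08290028e-03
  3.84964265e-04 -7.80989889e-05]
```

View pics/f_side.png

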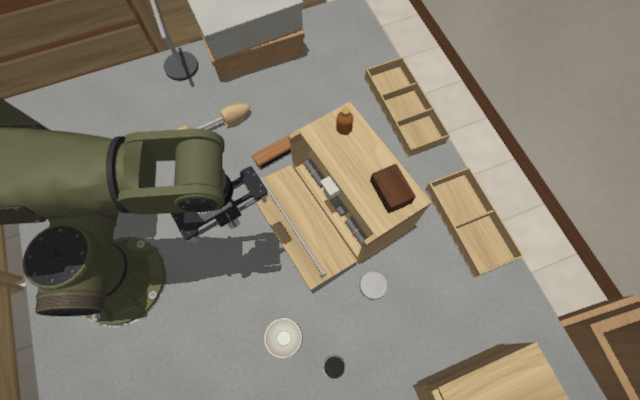

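The flap is fully down: on the last press the stop pushed back with 22 N. The pad at (330,186) is up, the other things are at their starting pixels and the hand is clear.

```bash
python3 -c "
from cell import manip
print(manip.sign_off())"
```

```text
the job is handed in; nothing more can be done
None
```

The flap is open and lying on its stop, the hand is well clear, and the job is handed in at about 8.3 s of the 38 s allowed.

- **Method:** The move interface could not tilt the tool, so I did not lean the fingers as the task suggested. I reached in with the shut fingers pointing straight down and the jaws along the cabinet's depth. They pressed the pad about 13 mm (5.6 N) while their outer side pulled the flap past the catch. The fingertips then followed the flap's arc down at roughly 0.7 rad/s, well under the 2.5 rad/s limit.
- **Final checks:** The last press on the flap met the stop with 22 N at the tip height expected for 1.40 rad. In the closing picture the flap is down and the white pad is back up. By eye the other things are where they started, and the wrist force is near zero.
- **Not confirmed:** The shoe tree was partly hidden by the arm in the last picture, though the arm never went near it. The flap angle and pad travel were worked out from the fingertip position and force, not read directly.

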